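# Load the welding nests with cut square tube

### The arm

A 6-joint arm with a two-finger parallel gripper is mounted at the origin on the work surface. World frame = base frame: x ahead of the robot, y to its left, z up, the work surface at z = 0. Lengths are in m, angles in rad, forces in N, time in s.
With the tool pointing down it reaches from about 0.275 to 0.875 m from the base axis. Payload 12.5 kg.
Tool frame: the origin (TCP) lies on the centre line of the jaws, within the pads' length; the fingertips stand r.finger_overhang ahead of it and the grasp point (between the pads) lies 3 mm ahead of it (r.finger_overhang is the distance from the TCP to the fingertips, in m); z points along the fingers, y is the line along which they close (so a half turn about z gives the same grasp; the last joint's range is limited). The gripper opens to 85 mm and grips with 20 to 120 N. Pads are 22 mm wide; open, the fingers measure 114 mm over their backs; the gripper's body (76 mm by 85 mm) begins 54 mm behind the grasp point. The pads swing forward as they close: fully open they stand 13 mm farther back than shut.
Start: joints at [1.169, 0.351, 1.652, -0, 1.139, -0.085], TCP at [0.171, 0.523, 0.216] pointing down, gripper open.
Joint ranges: [-2.75, 2.75], [-0.79, 2.1], [0.01, 2.65], [-1.57, 4.71], [0.07, 3.14], [-2.87, 2.87]. Speed limits (rad/s): [2.22, 2.22, 2.79, 3.14, 3.14, 3.14].

### API

Orientations are given as a unit quaternion [x, y, z, w].
In Python, from cell import r, optics gives the robot as it stands. The module is installed in compiled form; this text tells all that it offers. Calls block until the motion is done:
- r.move_to(position, orientation): joint-space move of the TCP to a pose.
- r.move_linear(position, rot=None, vel=0.15): straight line of the TCP; rot=None keeps the orientation; vel is the mean speed in m/s.
- r.set_joints(angles): joint-space move.
- r.set_gripper(opening, squeeze=None): opening from 0.0 (shut) to 1.0 (fully open); squeeze is the grip in N (None keeps the last); returns when the fingers have stopped.
- r.sleep(seconds).
- r.inverse_kinematics(position, orientation): joint angles nearest the present ones, or None.
- optics.get_image(name): name is "side" or "top" or "wrist"; returns a dict with "pixels" (480x640x3 uint8, red, green, blue), "depth" (480x640 float32, m along the optical axis (not along the pixel's ray), 0 where there is no reading), "fx", "fy", "cx", "cy" (pixels), "D" ([k1, k2, p1, p2, k3] as OpenCV has them; the pictures are not rectified), "camera_from_world" (4x4, takes a point from world to camera coordinates); the wrist camera has in their place "mount" (4x4, takes a point from camera to tool coordinates, whose origin is the TCP and whose axes are the flange's). Camera axes: x right, y down, z forward; pixel columns grow to the right and rows downward; lengths in m; the calibration is good to about 2 mm. A picture is of the moment at which its call begins: read the wrist's pose just before it.
A pose or a line that the arm cannot do raises r.PlanningError and nothing moves.
- r.hand_in(): hands the job in; it is judged then, once.
Readings, each from a call of its own:
- r.current_t(): time.
- r.current_q(): joint angles.
- r.current_qvel(): joint speeds.
- r.current_effort(): joint torques, N m.
- r.current_tool_pos(): TCP position.
- r.current_ee_rot(): TCP orientation.
- r.current_contact_force(): force on the tool from outside, world axes, zero at the start.
- r.current_torque(): the same for the moment, N m.
- r.current_opening(): opening from 0.0 (shut) to 1.0 (fully open).
- r.current_finger_force(): force on a finger pad.
Only numpy, scipy, OpenCV 4.12 (cv2) and the standard library are available. Lean on these libraries where they do the work, as an engineer would, in place of code of your own. Each camera call takes 0.05 s, during which the arm holds its last target. There are 200 camera calls.

### The job

Load the four green welding nests: lay each of the four cut pieces of square tube flat between the corner stops of the nest made for its length, shortest in the shortest nest up to longest in the longest. Set each piece down gently rather than dropping it, and leave the U-channel and the round pipe offcuts where they are.

Things in the scene. Friction and masses are not known exactly. Their poses are not given: they have to be found in the camera images.
- tube_xs: The shortest of four loose cut pieces of bare square steel tube: 50 mm long, 30 x 30 mm outside, hollow with 2.5 mm walls open at both ends, 95 g give or take a third, lying flat on the bench. Origin at the middle of the piece (15 mm above what it lies on); x runs along its length, z up at the start.
- tube_s: The second shortest of four loose cut pieces of bare square steel tube: 70 mm long, 30 x 30 mm outside, hollow with 2.5 mm walls open at both ends, 133 g give or take a third, lying flat on the bench. Origin at the middle of the piece (15 mm above what it lies on); x runs along its length, z up at the start.
- tube_m: The second longest of four loose cut pieces of bare square steel tube: 90 mm long, 30 x 30 mm outside, hollow with 2.5 mm walls open at both ends, 171 g give or take a third, lying flat on the bench. Origin at the middle of the piece (15 mm above what it lies on); x runs along its length, z up at the start.
- tube_l: The longest of four loose cut pieces of bare square steel tube: 110 mm long, 30 x 30 mm outside, hollow with 2.5 mm walls open at both ends, 209 g give or take a third, lying flat on the bench. Origin at the middle of the piece (15 mm above what it lies on); x runs along its length, z up at the start.
- nest_xs: Shortest of four fixed green nests, for the 50 mm tube: base plate 74 x 54 mm, 4 mm thick, with four bare-steel L corner stops 10 mm high above it (4 mm thick, legs reach 10 mm in from the inner corners; mid-sides open for fingers). Between the stops 66 x 46 mm: 8 mm play all round. Tube in it: centre 19 mm above bench. Origin: centre of plate's underside, on the bench; x along length.
- nest_s: Second shortest of four fixed green nests, for the 70 mm tube: base plate 94 x 54 mm, 4 mm thick, with four bare-steel L corner stops 10 mm high above it (4 mm thick, legs reach 10 mm in from the inner corners; mid-sides open for fingers). Between the stops 86 x 46 mm: 8 mm play all round. Tube in it: centre 19 mm above bench. Origin: centre of plate's underside, on the bench; x along length.
- nest_m: Second longest of four fixed green nests, for the 90 mm tube: base plate 114 x 54 mm, 4 mm thick, with four bare-steel L corner stops 10 mm high above it (4 mm thick, legs reach 10 mm in from the inner corners; mid-sides open for fingers). Between the stops 106 x 46 mm: 8 mm play all round. Tube in it: centre 19 mm above bench. Origin: centre of plate's underside, on the bench; x along length.
- nest_l: Longest of four fixed green nests, for the 110 mm tube: base plate 134 x 54 mm, 4 mm thick, with four bare-steel L corner stops 10 mm high above it (4 mm thick, legs reach 10 mm in from the inner corners; mid-sides open for fingers). Between the stops 126 x 46 mm: 8 mm play all round. Tube in it: centre 19 mm above bench. Origin: centre of plate's underside, on the bench; x along length.
- channel: Loose steel U-channel offcut, 85 x 40 mm, 25 mm high, 3 mm walls, lying with its open side up. Not a square tube. Origin at the centre of its underside; x along its length.
- pipe: Loose round steel pipe offcut standing on end, 42 mm outside diameter, 34 mm bore, 50 mm high. Not a square tube. Origin at the centre of its underside.
Mind the look-alikes: they are no part of the job. What is shaped like the tube_s but orange or turquoise is not meant.

How it is judged:
By the outcome, as a careful person would: the job done as asked, in the order asked, and still so for the second after the job is handed in, with the robot touching nothing.
It also fails if it takes over 96 s, if anything falls off the work surface, if the arm or the gripper's body presses on something with over 40 N, if the wrist force passes 120 N, or if a joint passes its speed limit or range.

## Working session

There is one attempt and no reset: what is moved stays moved. The work goes in short steps, each a Python script; the robot and the scene stay as the last script left them, time stands still between calls to the robot, and variables do not carry over. Pictures are saved under pics/ and viewed, at most 14 in all, crops included, and the job is handed in when it is done.

```bash
mkdir -p pics
python3 - <<'E'
from cell import r, optics
import cv2, numpy as np, pickle
for n in ("top","side"):
    d=optics.get_image(n); pickle.dump(d,open(n+'.pkl','wb'))
    cv2.imwrite(f'pics/{n}0.png',d['pixels'][:,:,::-1])
    print(n,d['fx'],d['fy'],d['cx'],d['cy'],d['D'],np.round(d['camera_from_world'],3).tolist(),(d['depth']>0).mean())
print(r.finger_overhang,r.current_t(),r.current_ee_rot(),r.current_tool_pos())
E
```

```text
top 472.93947948057655 472.93947948057655 320.2609258642841 232.73985803069172 [-0.04662895  0.          0.          0.          0.        ] [[0.016, -1.0, -0.012, -0.004], [-0.995, -0.014, -0.099, 0.505], [0.099, 0.013, -0.995, 0.836], [0.0, 0.0, 0.0, 1.0]] 0.9960416666666667
side 444.4210244176209 444.4210244176209 312.3569590468326 237.2034880050241 [-0.00576776  0.          0.          0.          0.        ] [[0.738, -0.675, -0.02, -0.354], [-0.469, -0.491, -0.734, 0.245], [0.485, 0.551, -0.679, 0.697], [0.0, 0.0, 0.0, 1.0]] 0.9958463541666667
0.022 0.1 [ 1.57770906e-01  9.87475624e-01 -4.65973511e-04 -1.29532198e-04] [0.1711953  0.52237001 0.21534236]
```

View pics/top0.png

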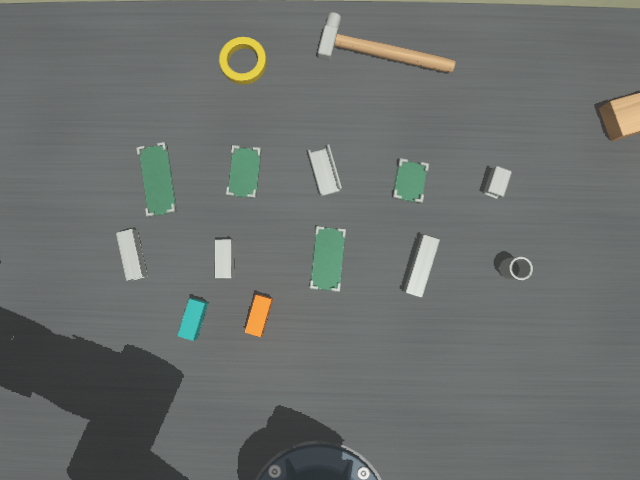

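View pics/side0.png

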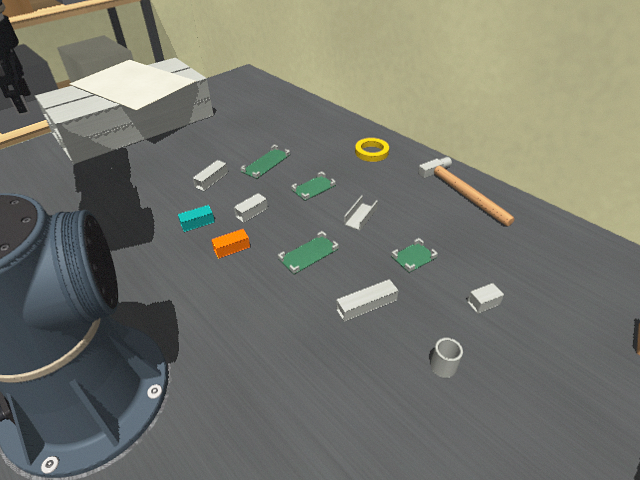

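Top view shows grey square tubes at px (131,254), (223,258), (420,265) and (497,182). The U-channel is at (324,170), the pipe at (517,268), and the orange and turquoise look-alikes at (258,314) and (192,318). The nests are at (157,179) L, (244,171) S, (328,258) M and (410,180) XS. The side view shows the same items. Next I'll segment the top faces and measure heights from the two views.

```bash
cat > vis.py <<'E'
import cv2, numpy as np, pickle
def rays(d,px):
    K=np.array([[d['fx'],0,d['cx']],[0,d['fy'],d['cy']],[0,0,1.]])
    u=cv2.undistortPoints(np.array(px,float).reshape(-1,1,2),K,np.array(d['D'],float)).reshape(-1,2)
    T=d['camera_from_world'] if 'camera_from_world' in d else np.linalg.inv(d['world_from_camera'])
    R,t=T[:3,:3],T[:3,3]
    return -R.T@t,np.c_[u,np.ones(len(u))]@R
def plane(d,px,z):
    o,v=rays(d,px); s=(z-o[2])/v[:,2]; return o+v*s[:,None]
def tri(d1,p1,d2,p2):
    o1,v1=rays(d1,[p1]);o2,v2=rays(d2,[p2]);A=np.c_[v1[0],-v2[0]]
    s=np.linalg.lstsq(A,o2-o1,rcond=None)[0];a=o1+s[0]*v1[0];b=o2+s[1]*v2[0]
    return (a+b)/2,np.linalg.norm(a-b)
def project(d,P):
    K=np.array([[d['fx'],0,d['cx']],[0,d['fy'],d['cy']],[0,0,1.]]);T=d['camera_from_world']
    return cv2.projectPoints(np.array(P,float).reshape(-1,1,3),cv2.Rodrigues(T[:3,:3])[0],T[:3,3],K,np.array(d['D'],float))[0].reshape(-1,2)
def blobs(mask,amin):
    cs,_=cv2.findContours(mask.astype(np.uint8),cv2.RETR_EXTERNAL,cv2.CHAIN_APPROX_NONE)
    return [c.reshape(-1,2) for c in cs if cv2.contourArea(c)>amin]
def masks(d,thr):
    h=cv2.cvtColor(d['pixels'],cv2.COLOR_RGB2HSV)
    return (h[...,1]<40)&(h[...,2]>thr),(abs(h[...,0].astype(int)-75)<15)&(h[...,1]>70)&(h[...,2]>50)
def rect(P):
    (c,(w,h),a)=cv2.minAreaRect(P[:,:2].astype(np.float32)*1000)
    if w<h:w,h,a=h,w,a+90
    return np.array(c)/1000,w,h,(a+90)%180-90
E
python3 - <<'E'
from vis import *
t,s=[pickle.load(open(n+'.pkl','rb')) for n in("top","side")]
for d,pts in((t,[(131,254),(145,262),(223,258),(233,258),(425,262),(410,270),(497,185),(503,180),(486,185),(324,170)]),(s,[(212,170),(211,180),(250,203),(258,210),(367,295),(370,308),(488,292),(487,302),(492,303)])):
    print([d['pixels'][y,x].tolist() for x,y in pts])
for n,d,thr in(("top",t,180),("side",s,205)):
    g,gr=masks(d,thr)
    for nm,m in(("grey",g),("green",gr)):
        for c in blobs(m,60):
            z=.03 if nm=="grey" else .004
            if n=='side' and (c[:,1].mean()<140):continue
            cc,w,h,a=rect(plane(d,c,z)); print(n,nm,c.mean(0).round(),cc.round(4),round(w,1),round(h,1),round(a,1))
E
```

```text
[[199, 203, 196], [110, 114, 113], [207, 211, 205], [112, 114, 110], [211, 215, 209], [87, 91, 87], [205, 209, 202], [205, 210, 202], [90, 93, 90], [206, 210, 203]]
[[218, 220, 208], [113, 114, 108], [221, 221, 213], [121, 122, 116], [216, 218, 206], [132, 132, 126], [219, 221, 214], [126, 128, 121], [136, 137, 131]]
top grey [363. 473.] [ 0.085  -0.0773] 19.7 19.5 -44.8
top grey [521. 268.] [ 0.446  -0.3594] 40.5 39.6 -89.3
top grey [222. 258.] [0.4554 0.1799] 67.4 27.4 1.9
top grey [422. 266.] [ 0.4481 -0.1811] 109.1 29.8 -17.5
top grey [129. 255.] [0.4591 0.3526] 92.8 31.2 17.2
top grey [500. 181.] [ 0.6049 -0.3242] 49.1 28.4 -18.7
top grey [323. 171.] [0.6201 0.001 ] 87.7 32.6 18.1
top grey [329.  34.] [ 0.8872 -0.0079] 84.4 24.1 -12.4
top green [192. 319.] [0.344  0.2382] 76.0 38.1 -15.0
top green [327. 259.] [ 0.4596 -0.0097] 112.9 53.9 -4.6
top green [410. 181.] [ 0.6079 -0.1629] 73.9 53.6 -9.8
top green [244. 172.] [0.6211 0.1508] 93.1 54.0 -5.3
top green [157. 180.] [0.6046 0.3167] 134.0 54.0 11.3
side grey [ 49. 464.] [-0.077  -0.0894] 19.0 18.9 47.3
side grey [154. 391.] [ 0.0775 -0.089 ] 20.9 17.6 62.8
side grey [487. 293.] [ 0.6042 -0.3256] 48.1 29.4 -19.7
side grey [367. 295.] [ 0.4468 -0.1826] 108.5 29.2 -17.4
side grey [359. 215.] [ 0.5998 -0.0197] 85.8 28.9 20.4
side grey [250. 203.] [0.4538 0.1776] 68.6 28.6 1.6
side grey [209. 171.] [0.458 0.351] 87.5 27.6 15.2
side grey [435. 163.] [ 0.8821 -0.0128] 82.6 23.4 -13.7
side green [411. 257.] [ 0.606 -0.165] 75.6 55.9 -9.5
side green [308. 254.] [ 0.4582 -0.0119] 113.9 56.5 -4.8
side green [196. 218.] [0.3511 0.2476] 75.9 69.4 -16.2
side green [314. 187.] [0.6189 0.1486] 95.4 57.6 -4.7
side green [264. 163.] [0.6018 0.3153] 135.2 56.6 11.6
```

Run:
```python
from vis import *
t,s=[pickle.load(open(n+'.pkl','rb')) for n in("top","side")]
def items(d,thr):
    out=[]
    for z,m in zip((.03,.004),masks(d,thr)):
        for c in blobs(m,60):
            cc,w,h,a=rect(plane(d,c,z)); out.append((cc,w,h,a,z,project(d,[[*cc,z]])[0]))
    return out
T,S=items(t,180),items(s,205)
names={'tube_xs':(.605,-.325),'tube_s':(.455,.179),'tube_m':(.459,.352),'tube_l':(.447,-.182),'nest_xs':(.607,-.164),'nest_s':(.62,.15),'nest_m':(.459,-.011),'nest_l':(.603,.316)}
res={};im=t['pixels'][:,:,::-1].copy()
for n,p in names.items():
    a=min(T,key=lambda i:np.hypot(*(i[0]-p)));b=min(S,key=lambda i:np.hypot(*(i[0]-p)))
    P,e=tri(t,a[5],s,b[5]); ang=(a[3]+b[3])/2
    print(n,P.round(4),round(e*1000,1),round(ang,1)); res[n]=(P,ang)
pickle.dump(res,open('res.pkl','wb'))
a=cv2.resize(t['pixels'][130:300,105:545,::-1],(792,306),interpolation=cv2.INTER_CUBIC)
b=cv2.resize(s['pixels'][140:390,180:520,::-1],(394,290),interpolation=cv2.INTER_CUBIC)
c=np.zeros((596,792,3),np.uint8);c[:306]=a;c[306:,:394]=b
cv2.imwrite('pics/crop.png',c)
```

```text
tube_xs [ 0.6054 -0.325   0.0285] 0.5 -19.2
tube_s [0.4555 0.1804 0.0274] 0.0 1.8
tube_m [0.4591 0.3533 0.0283] 0.0 16.2
tube_l [ 0.4482 -0.1815  0.0279] 0.0 -17.5
nest_xs [ 0.6086 -0.1635  0.001 ] 0.0 -9.6
nest_s [0.6216 0.1514 0.0012] 0.4 -5.0
nest_m [ 0.4598 -0.0098  0.0014] 0.3 -4.7
nest_l [0.6046 0.3181 0.0014] 1.4 11.5
```

View pics/crop.png

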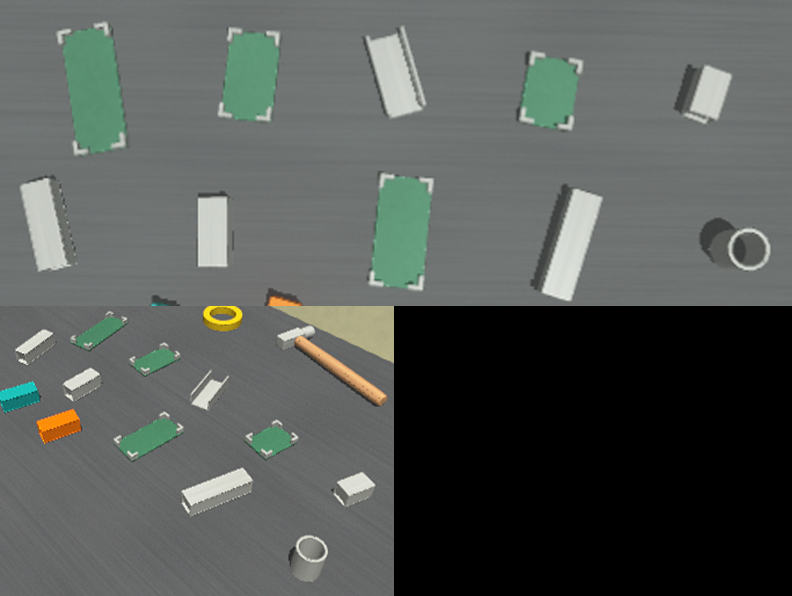

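The crop confirms the identification. All four grey pieces are closed on top with square ends, and the measured lengths (49, 68, 90 and 109 mm) sort them XS (500,181), S (222,258), M (129,255), L (422,266). The open-topped piece at (323,171) is the channel. Heights from two views are about 28 mm (tube tops) and 1.3 mm (plates), which is consistently 2 mm low against 30 and 4, so everything is on the bench. Starting with XS.

```bash
cat > act.py <<'E'
from cell import r, optics
from vis import *
res=pickle.load(open('res.pkl','rb'))
def pose(n,z):
    P,a=res[n]; best=None
    for k in(0,180,-180):
        h=np.radians(a+k)/2; q=np.array([np.cos(h),np.sin(h),0,0]); p=[P[0],P[1],z]
        j=r.inverse_kinematics(p,q)
        if j is not None and (best is None or abs(j[5])<best[0]): best=(abs(j[5]),p,q)
    return best[1:]
def fz(): return np.mean([r.current_contact_force()[2] for _ in range(3)])
def load(k,ZT=.12,ZG=.030,ZP=.034):
    t0=r.current_t()
    p,q=pose('tube_'+k,ZT); r.move_to(p,q); p[2]=ZG; r.move_linear(p,vel=.12)
    r.set_gripper(0.0,40); print(k,'opening',round(r.current_opening(),3),'pad',r.current_finger_force(),'f',np.round(r.current_contact_force(),1))
    p[2]=ZT; r.move_linear(p,vel=.15)
    op=r.current_opening(); print('lifted',round(op,3))
    if op<.2: raise SystemExit('no grasp')
    p,q=pose('nest_'+k,ZT); r.move_to(p,q); p[2]=ZP+.006; r.move_linear(p,vel=.12)
    r.sleep(.2); f0=fz()
    while p[2]>ZP-.004:
        p[2]-=.001; r.move_linear(p,vel=.02); f=fz()
        if f-f0>3: break
    print('set at',round(r.current_tool_pos()[2],4),'f',round(f0,2),round(f,2))
    r.set_gripper(.65); p[2]=ZT; r.move_linear(p,vel=.15); r.set_gripper(1.0)
    print('took',round(r.current_t()-t0,1),'t',round(r.current_t(),1))
E
python3 - <<'E'
from act import *
load('xs')
d=optics.get_image('side');cv2.imwrite('pics/xs.png',cv2.resize(d['pixels'][150:400,320:570,::-1],(500,500)))
E
```

```text
xs opening -0.003 pad 0.0 f [-0.5 -0.1 -1.5]
lifted 0.002no grasp
```

Run:
```python
from act import *
print(r.current_t(),r.current_tool_pos(),r.current_ee_rot(),r.current_opening())
s=optics.get_image('side');t=optics.get_image('top');w=optics.get_image('wrist')
cv2.imwrite('pics/miss.png',np.hstack([cv2.resize(d['pixels'][y:y+250,x:x+260,::-1],(390,375)) for d,x,y in((s,360,130),(t,380,80))]))
cv2.imwrite('pics/wr.png',w['pixels'][:,:,::-1]);print(w['mount'])
```

```text
5.8583 [ 0.60497423 -0.32467737  0.11904681] [ 9.86004643e-01 -1.66716473e-01 -6.25986652e-04 -2.64447863e-04] 0.0021670878628806327
[[-1.10026965e-03 -9.55502454e-01 -2.94981101e-01  7.68012786e-02]
 [ 9.99998938e-01 -1.33323504e-03  5.88650818e-04 -6.20785480e-04]
 [-9.55736440e-04 -2.94980140e-01  9.55502906e-01 -1.57777841e-01]
 [ 0.00000000e+00  0.00000000e+00  0.00000000e+00  1.00000000e+00]]
```

View pics/miss.png

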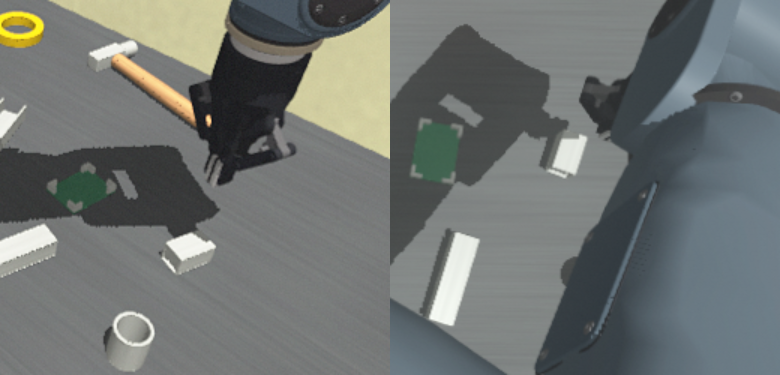

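View pics/wr.png

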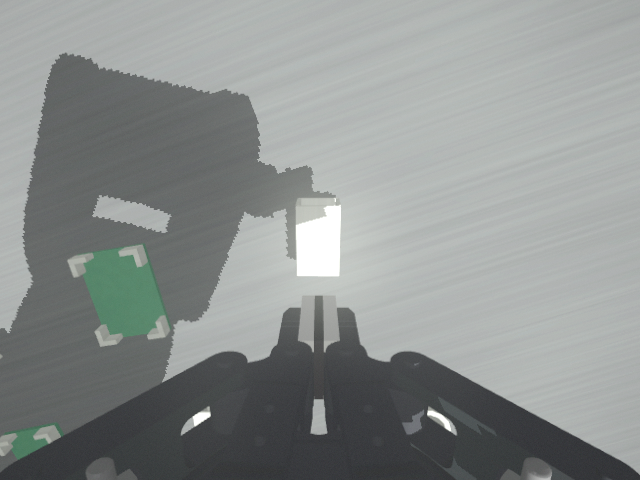

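Run:
```python
from act import *
from scipy.spatial.transform import Rotation as Ro
p=r.current_tool_pos();q=r.current_ee_rot();w=optics.get_image('wrist')
K=np.array([[w['fx'],0,w['cx']],[0,w['fy'],w['cy']],[0,0,1.]])
for uv in((310,297),(328,297),(310,330),(318,240),(318,270),(312,205),(450,100)):
    z=w['depth'][uv[1],uv[0]];u=cv2.undistortPoints(np.array([[uv]],float),K,np.array(w['D'],float)).ravel()
    P=w['mount']@np.array([u[0]*z,u[1]*z,z,1]);print(uv,round(float(z),3),'tool',P[:3].round(4),'world',(Ro.from_quat(q).apply(P[:3])+p).round(4))
P=p.copy();P[2]=.034
r.set_gripper(1.0);r.move_linear(P,vel=.12)
print(r.current_tool_pos(),r.current_opening(),r.current_contact_force())
for d,n,x,y in((optics.get_image('side'),'s',400,180),(optics.get_image('wrist'),'w',120,180)):
    cv2.imwrite(f'pics/dn{n}.png',cv2.resize(d['pixels'][y:y+(200 if n=='s' else 300),x:x+(200 if n=='s' else 400),::-1],(500,500) if n=='s' else (600,450)))
```

```text
(310, 297) 0.15 tool [ 0.0123 -0.0038 -0.0204] world [ 0.6178 -0.3251  0.139 ]
(328, 297) 0.151 tool [ 0.0121  0.0032 -0.02  ] world [ 0.6153 -0.3318  0.1386]
(310, 330) 0.125 tool [ 0.013  -0.0033 -0.0471] world [ 0.6183 -0.3259  0.1657]
(318, 240) 0.257 tool [ 0.003  -0.0007  0.0888] world [ 0.6078 -0.3249  0.0298]
(318, 270) 0.263 tool [-0.0184 -0.0007  0.0884] world [ 0.5876 -0.3178  0.0303]
(312, 205) 0.279 tool [ 0.0212 -0.0051  0.1175] world [ 0.6263 -0.3267  0.0011]
(450, 100) 0.258 tool [0.0937 0.0893 0.1179] world [ 6.638e-01 -4.397e-01  5.000e-04]
[ 0.60535841 -0.32499555  0.03481603] 0.9972461498389804 [-0.80840078 -0.20701868 -0.58573813]
```

View pics/dns.png

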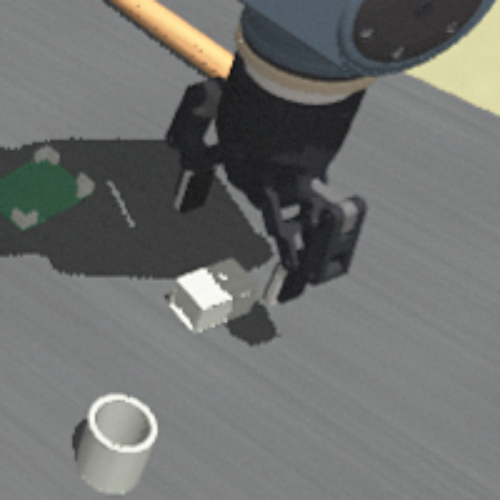

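View pics/dnw.png

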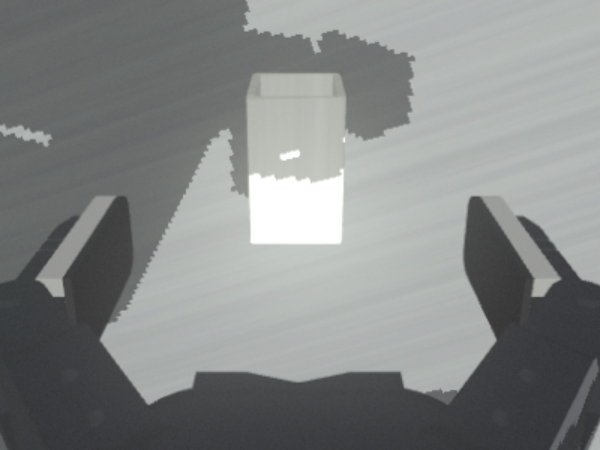

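The grasp missed because the fingers were too high. Wrist depth puts the fingertips about 20 mm behind the reported TCP, not 22 mm ahead, and the side view (px ~508,301) also shows them above the tube. I'll check this against the side camera with the gripper at the tube's width.

Run:
```python
from act import *
from scipy.spatial.transform import Rotation as Ro
def tips():
    p=r.current_tool_pos();q=r.current_ee_rot();w=optics.get_image('wrist');s=optics.get_image('side')
    K=np.array([[w['fx'],0,w['cx']],[0,w['fy'],w['cy']],[0,0,1.]])
    v,u=np.mgrid[0:480,0:640];n=cv2.undistortPoints(np.c_[u.ravel(),v.ravel()].astype(float).reshape(-1,1,2),K,np.array(w['D'],float)).reshape(-1,2)
    z=w['depth'].ravel();C=np.c_[n*z[:,None],z,np.ones_like(z)]@w['mount'].T
    T=C[(z>.05)&(abs(C[:,1])<.075)&(C[:,0]>-.03)&(C[:,0]<.02)&(Ro.from_quat(q).apply(C[:,:3])[:,2]+p[2]>.034)]
    print('op',round(r.current_opening(),2),'wrist: max tool z',np.percentile(T[:,2],[99,99.9,100]).round(4))
    K=np.array([[s['fx'],0,s['cx']],[0,s['fy'],s['cy']],[0,0,1.]])
    n=cv2.undistortPoints(np.c_[u.ravel(),v.ravel()].astype(float).reshape(-1,1,2),K,np.array(s['D'],float)).reshape(-1,2);z=s['depth'].ravel()
    W=(np.c_[n*z[:,None],z]-s['camera_from_world'][:3,3])@s['camera_from_world'][:3,:3]
    L=Ro.from_quat(q).inv().apply(W-p)
    S=L[(z>0)&(abs(L[:,1])<.075)&(abs(L[:,0])<.02)&(W[:,2]>.036)]
    print('side: max tool z',np.percentile(S[:,2],[98,99,100]).round(4))
tips()
P=r.current_tool_pos();P[2]=.08;r.move_linear(P);r.set_gripper(.4);tips();r.set_gripper(1.0)
```

```text
op 1.0 wrist: max tool z [-0.0338 -0.0291 -0.0274]
side: max tool z [-0.0415 -0.0367 -0.0284]
op 0.4 wrist: max tool z [-0.0256 -0.0185 -0.0153]
side: max tool z [-0.0291 -0.0242 -0.0157]
```

Both cameras agree: the tips are about 18 mm behind the TCP at tube width and about 29 mm behind it fully open. The real fingers therefore end roughly 40 mm short of the stated position. I'll lower the grasp heights to match: TCP at -8 mm puts the tips about 10 mm above the bench.

```bash
sed -i 's/ZT=.12,ZG=.030,ZP=.034/ZT=.085,ZG=-.008,ZP=-.004/' act.py
python3 - <<'E'
from act import *
load('xs')
d=optics.get_image('side');cv2.imwrite('pics/xs.png',cv2.resize(d['pixels'][150:400,320:570,::-1],(500,500)))
E
```

```text
xs opening 0.341 pad 41.19158819317818 f [-1.2 -0.4  4.5]
lifted 0.343
set at -0.0036 f -0.71 3.42
took 7.2 t 16.8
```

View pics/xs.png

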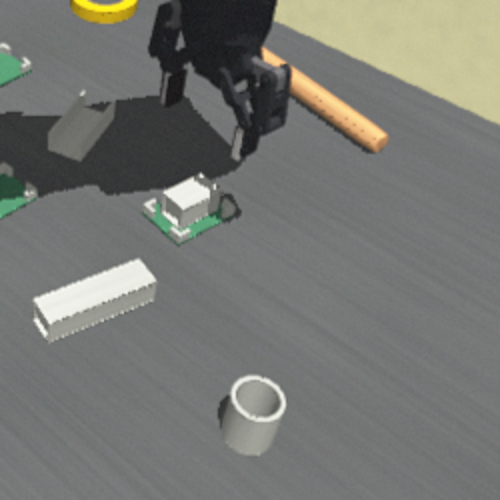

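The XS tube sits between its nest's stops (crop ~187,200), with contact at the expected height. On to the other three.

Run:
```python
from act import *
for k in('s','m','l'): load(k)
r.set_joints([1.169,.351,1.652,0,1.139,-.085])
t=optics.get_image('top');s=optics.get_image('side');cv2.imwrite('pics/end.png',np.vstack([cv2.resize(t['pixels'][130:330,105:545,::-1],(660,300)),cv2.resize(s['pixels'][140:340,150:590,::-1],(660,300))]))
for n,d,thr in(("top",t,180),("side",s,195)):
    for c in blobs(masks(d,thr)[0],150):
        cc,w,h,a=rect(plane(d,c,.034))
        for k in('xs','s','m','l'):
            P,b=res['nest_'+k]
            if np.hypot(*(cc-P[:2]))<.03: print(n,k,((cc-P[:2])*1000).round(1),round(w,1),round(h,1),round(a-b,1))
print(r.current_t())
```

```text
s opening 0.345 pad 40.36443963646889 f [-1.6  0.3  6.6]
lifted 0.343
set at -0.0036 f -1.7 5.81
took 9.3 t 26.2
m opening 0.34 pad 40.5549792945385 f [-1.9 -0.5  5. ]
lifted 0.344
set at -0.0036 f -0.81 7.39
took 9.7 t 35.9
l opening 0.343 pad 40.40232002735138 f [-1.7  0.2  6.4]
lifted 0.345
set at -0.0036 f -2.11 3.07
took 9.4 t 45.3
top m [ 0.4 -0.6] 89.5 29.4 -0.6
top xs [-3.3  0.1] 56.3 29.7 -0.1
top s [-1.9 -0.3] 73.8 28.9 0.1
top l [ 0.5 -0.4] 119.1 33.4 2.8
side xs [-1.5 -1.5] 49.3 29.3 -0.4
side m [-1.  -1.5] 89.1 30.1 -0.5
side s [-1.9 -1.7] 68.7 30.3 -0.2
side l [ 0.  -2.8] 108.8 28.2 -0.4
47.2083
```

View pics/end.png

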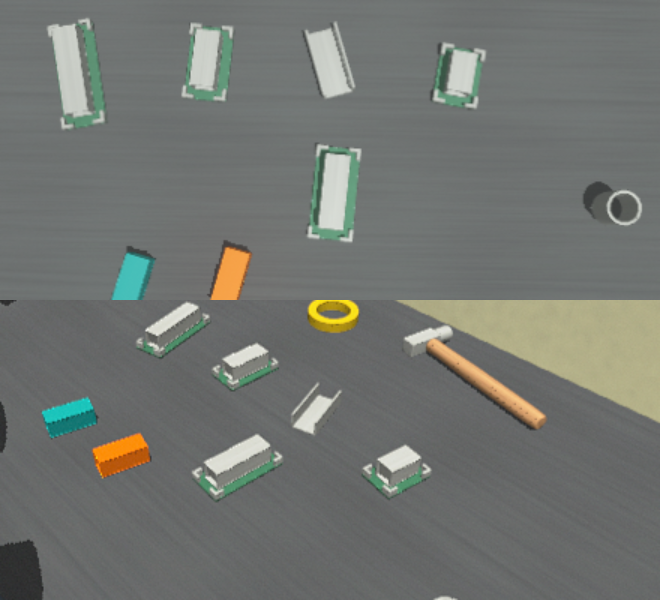

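All four tubes lie flat in their own nests, offset less than about 3 mm against 8 mm of play. The channel and pipe are where they were.

```bash
python3 -c "
from cell import r
print(r.hand_in())"
```

```text
the job is handed in; nothing more can be done
None
```

All four square tubes are laid flat in their matching nests, set down gently in order from shortest to longest; the channel and pipe were left where they were, and the job was handed in at about 47 s.

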